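Pin the card terminal facing the customer

ROBOT

A 6-joint arm with a two-finger parallel gripper is mounted at the origin on a cart in front of the work surface, level with it; the furniture and walls round the work are solid. World frame = base frame: x ahead of the robot, y to its left, z up, the work surface at z = 0. Lengths are in m, angles in rad, forces in N, time in s.
With the tool pointing down it reaches from about 0.425 to 0.95 m from the base axis. Payload 3.5 kg.
Tool frame: the origin (TCP) lies midway between the tips of the shut fingers; the grasp point (between the pads) lies 19 mm behind it; z points along the fingers, y is the line along which they close (so a half turn about z gives the same grasp; the last joint's range is limited). The gripper opens to 85 mm and grips with 20 to 120 N. Pads are 22 mm wide; open, the fingers measure 114 mm over their backs; the gripper's body (76 mm by 85 mm) begins 54 mm behind the grasp point. The pads swing forward as they close: fully open they stand 13 mm farther back than shut.
Start: joints at [-1.459, 0.286, 1.577, -0, 1.279, -0.15], TCP at [0.175, -0.652, 0.231] pointing down, gripper open.
Joint ranges: [-2.77, 2.77], [-0.9, 2.22], [0.21, 2.48], [-1.53, 4.67], [0.24, 2.81], [-2.84, 2.84]. Speed limits (rad/s): [2.79, 2.79, 3.14, 3.14, 3.14, 3.14].

INTERFACE

Orientations are given as a unit quaternion [x, y, z, w].
In Python, from plant import get_state, read_camera, ctrl gives the robot as it stands.
- The arm moves only by the shell command python3 -m crank 'ROWS' [FORCE]. ROWS is JSON, a list of rows, each a list of 3 entries, a list of its own where there are three numbers: the shift along the tool's x, y, z in mm, then the turn about the tool's z in degrees, then the closure in counts, from 0 (fully open) to 255 (shut). In form: [[[tx, ty, tz], yaw, claw], ...]. A call has 1 to 10 rows; each row is the pose to reach, as a shift and turn from the pose commanded when the call began, along the tool's axes at that moment; what a row does not reach only later rows make up. A row lasts 1/10 s, in which the tool goes at most 50 mm and 8.59 degrees, less where a joint would pass 70% of its speed; a pose out of reach is approached as far as the arm can. A call with a gripper value outside its range is refused whole. The fingers move at their own pace and stop on an object; FORCE is the grip in N (left out, the last holds). Time passes only in rows, so rows that repeat a pose let the fingers close. It gives the time, the measured TCP pose, the force, the opening and the grip force at its end, in the units of the state.
- get_state(): the state, without advancing time (a new reading comes with each control period).
- read_camera(name): name is "side" or "top"; returns a dict with "frame" (384x512x3 uint8, blue, green, red), "range_z" (384x512 float32, m along the optical axis (not along the pixel's ray), 0 where there is no reading), "vfov" (degrees; the focal length in pixels is half the picture's height over the tangent of half this angle, whatever the lens; pixels are square), "cx", "cy" (the principal point, pixels), "origin" and "orientation" of the camera in the world. Camera axes: x right, y down, z forward; pixel columns grow to the right and rows downward; lengths in m; the calibration is good to about 2 mm. A picture is of the moment at which its call begins.
- ctrl.sign_off(): hands the job in; it is judged then, once.
The state is a dict: "time": time; "qpos": joint angles; "dq": joint speeds; "joint_efforts": joint torques, N m; "eef_pos": TCP position; "tcp_rot": TCP orientation; "contact_force": force on the tool from outside, world axes, zero at the start; "wrist_torque": the same for the moment, N m; "opening": opening from 0.0 (shut) to 1.0 (fully open); "finger_force": force on a finger pad.
Only numpy, scipy, OpenCV 4.12 (cv2) and the standard library are available. Lean on these libraries where they do the work, as an engineer would, in place of code of your own. Each camera call takes 0.05 s, during which the arm holds its last target. There are 200 camera calls.

TASK

The card terminal on its swivel stand has been left turned aside. Turn it to face the customers across the counter until the hole in its lug lines up with the hole in the base's lock ear, then take the T-handle locking pin out of its storage hole and push it fully home through both holes, so that its collar rests on the lug. Leave the pin in place and do not disturb the other things on the counter.

Things in the scene. Friction and masses are not known exactly. Their poses are not given: they have to be found in the camera images.
- swivel_base: dark steel base plate screwed to the counter, a disc 136 mm across, 22 mm high. Origin: centre of its underside on the counter, on the upright swivel axis; +x points to the customers (roughly away from the robot). At its -y side the lock ear (round eye 32 mm across, 22 mm high), at its +y side the storage boss (same eye, 31 mm high), both 120 mm from the axis
- lock_hole (a point): centre of the upper mouth of the hole through the base's lock ear, 22 mm above the counter, at (0, -120) mm from the base's origin. Upright through hole, 12 mm in diameter, 22 mm deep. The lug of the swivel passes 1 mm above it
- storage_hole (a point): centre of the upper mouth of the hole in the storage boss, 31 mm above the counter, at (0, +120) mm from the base's origin; upright, 12 mm in diameter, 31 mm deep. The locking pin stands in it at the start with its collar on the boss
- swivel (a joint): angle of the swivel (aluminium flange 120 mm across with one lug, neck, black card terminal) about the base's upright axis, rad, anticlockwise from above positive; 0 = lug hole over lock hole, screen facing the base's +x (customers). Starts at -1.35 to -0.5, stops at -1.7 and +0.45, no stop or click at 0. Light friction (0.06 N m), stays where left
- lug_hole (a point): centre of the upper mouth of the 12 mm hole in the swivel's lug (8 mm thick arm with an eye 32 mm across), 31 mm above the counter, 120 mm from the axis; turns with the terminal, 90 degrees clockwise (from above) of where the screen faces. The pin's tapered nose, pushed down up to 2 mm off, draws the lug into line
- terminal_grip (a point): point on the swivel axis inside the black card terminal (148 long, 56 wide, 26 mm thick), 106 mm above the counter; its x (horizontal) is where the screen faces, y across. Leaning 24 degrees, low at +x; here its upper face is 114 mm, its lower 86 mm above the counter; highest edge about 150 mm. Sides upright and flat: take it here from above across the 56 mm and turn
- lock_pin: loose steel pin, 60 g. Origin: centre of its collar's underside; z up along it. Below: 10 mm shank, 28 mm long, the last 8 mm tapering to 4.4 mm. Above: collar 21 mm across, 5 mm thick, 9 mm neck, T-handle bar 42 mm long (pin's x), 12 wide, 12 high, its centre 28 mm above the origin. Starts in the storage hole, bar roughly toward the swivel axis; pushed home, origin 31 mm above the counter
- call_bell: bystander: counter bell, 80 mm across, 67 mm high, right of the stand; leave alone
- gift_box_e: bystander: tall packet 60x60x85 mm, behind on the right; leave alone
- tape_dispenser: bystander: tape dispenser 154x56x72 mm, left of the stand; leave alone
- price_stand: bystander: small card stand 36x90x70 mm, at the back behind the stand; leave alone
- receipt_roll_0: bystander: white paper roll 58 mm across, 58 mm high, standing right of the stand; leave alone
- eraser: bystander: eraser 22x51x13 mm lying in front of the stand; leave alone
- marker_blue: bystander: marker pen 119x14x16 mm lying behind the stand on the right; leave alone
There are look-alikes about, which are no part of the job. What is shaped like the lock_pin but blue or red is not meant.

How it is judged:
On the way:
1. the terminal is turned to the customers with the lug hole over the lock hole (value of joint swivel between -0.03 and 0.03 rad), for 0.2 s.
At the end, for the whole second after the job is handed in: The swivel is within 0.03 rad of facing the customers, and the pin stands upright (within 0.1 rad), at rest, through lug and lock ear: within 3 mm of the lock hole's axis and its collar within 3 mm of the lug's top (all of step 1 and horizontal distance between lock_pin and lock_hole below 0.003 m and z of lock_pin in the frame of swivel_base below 0.034 m and angle between lock_pin's own z axis and vertical below 0.1 rad and linear speed of lock_pin below 0.02 m/s); the robot touches nothing.
It fails at once if a bystander is pushed more than 30 mm from its place (distance of any of call_bell, gift_box_e, tape_dispenser, price_stand, receipt_roll_0, eraser, marker_blue from where it was at the start of the episode above 0.03 m).
It also fails if it takes over 61 s, if anything falls off the work surface, if the arm or the gripper's body presses on something with over 40 N, if the wrist force passes 120 N, or if a joint passes its speed limit or range.

## Working session

There is one attempt and no reset: what is moved stays moved. The work goes in short steps, Python scripts to look and compute and a shell command to move; the robot and the scene stay as the last step left them, time stands still between calls to the robot, and variables do not carry over. Pictures are saved under pics/ and viewed, at most 10 in all, crops included, and the job is handed in when it is done.

```bash
mkdir -p pics; cat > h.py <<'E'
import numpy as np, cv2
from plant import get_state, read_camera, ctrl
from scipy.spatial.transform import Rotation as R
def cam(n):
    c=read_camera(n); f=c["frame"].shape[0]/2/np.tan(np.radians(c["vfov"])/2)
    c["f"]=f; c["R"]=R.from_quat(c["orientation"]).as_matrix(); c["o"]=np.array(c["origin"])
    v,u=np.mgrid[:c["frame"].shape[0],:c["frame"].shape[1]]
    z=c["range_z"]; P=np.stack([(u-c["cx"])/f*z,(v-c["cy"])/f*z,z],-1)@c["R"].T+c["o"]
    P[z==0]=np.nan; c["P"]=P; return c
def ray(c,u,v,h):
    d=c["R"]@np.array([(u-c["cx"])/c["f"],(v-c["cy"])/c["f"],1]); return c["o"]+d*(h-c["o"][2])/d[2]
E
python3 - <<'E'
from h import *
for n in("top","side"):
    c=cam(n); cv2.imwrite(f"pics/{n}0.png",c["frame"]); print(n,c["f"],c["cx"],c["cy"],c["o"],c["R"].round(3).tolist())
s=get_state(); print(s)
E
```

```text
top 455.3687050271129 251.7790202162015 190.9957767620365 [ 0.31499896 -0.00427489  1.48040099] [[-0.028, -0.987, 0.158], [-0.999, 0.031, 0.018], [-0.022, -0.157, -0.987]]
side 355.94258682565834 252.25620599548762 188.22478629655382 [0.33116021 0.72093212 0.72378337] [[-0.964, -0.17, 0.205], [-0.266, 0.619, -0.739], [-0.001, -0.767, -0.642]]
{'time': 0.1, 'qpos': array([-1.45901160e+00,  2.87124948e-01,  1.57803556e+00, -3.86622831e-05,
        1.27860839e+00, -1.50054704e-01]), 'dq': array([ 0.00179515, -0.00095535, -0.00371069,  0.00132145, -0.00021799,
       -0.00022951]), 'joint_efforts': array([ 5.76015900e-04, -4.07296228e+01, -2.93701333e+01, -1.83313859e-04,
        3.38222126e-03,  1.63901643e-05]), 'eef_pos': array([ 0.17464527, -0.65139513,  0.2300509 ]), 'tcp_rot': array([ 9.91440931e-01,  1.30551504e-01,  2.31759778e-06, -1.08827768e-03]), 'contact_force': array([ 0.27943602, -0.47169891, -0.70101271]), 'wrist_torque': array([ 0.08395916, -0.011097  , -0.00860211]), 'finger_force': 0.0, 'opening': 1.0002270924619177}
```

View pics/top0.png

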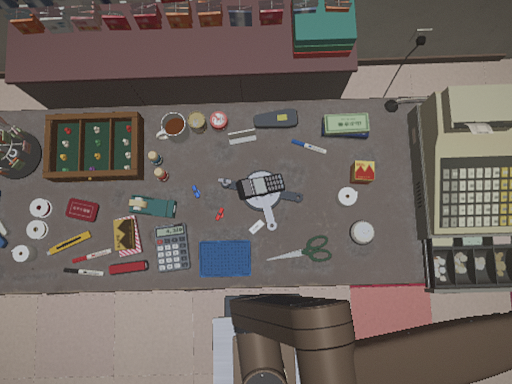

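View pics/side0.png

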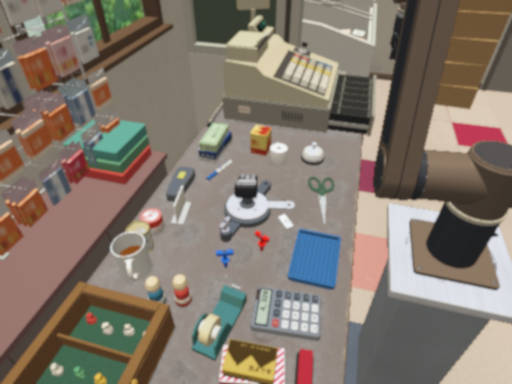

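The top view shows the terminal at about (262,187), lug eye at (270,226), lock ear at (297,197) and storage boss with the grey pin at (224,182). Look-alikes are the blue pin (196,191) and the red one (220,213). The grey pin in the boss is the one I choose. I'll check it in a crop.

```bash
python3 - <<'E'
from h import *
c=cam("top"); 
cr=c["frame"][160:245,190:315]; cv2.imwrite("pics/crop1.png",cv2.resize(cr,None,fx=6,fy=6,interpolation=cv2.INTER_CUBIC))
P=c["P"]; np.save("/tmp/P.npy",P)
# regions by height
u=slice(190,315); v=slice(160,245)
z=P[v,u,2]
for a,b,nm in((.015,.026,"low"),(.026,.036,"lug/boss"),(.05,.075,"bar"),(.09,.16,"term")):
    n,l,st,ce=cv2.connectedComponentsWithStats(((z>a)&(z<b)).astype(np.uint8))
    for i in range(1,n):
        if st[i,4]>6:
            m=l==i; print(nm,st[i],(ce[i]+[190,160]).round(1),np.nanmean(P[v,u][m],0).round(4))
s=cam("side"); cv2.imwrite("pics/crop2.png",cv2.resize(s["frame"][165:255,200:310],None,fx=6,fy=6,interpolation=cv2.INTER_CUBIC))
E
```

```text
low [55  9 18  9 37] [253.9 172.1] [0.6105 0.013  0.0212]
low [79 11  5  3  8] [270.6 172.1] [ 0.6089 -0.0415  0.0205]
low [37 20 10  9 40] [232.3 184.5] [0.5723 0.0848 0.0181]
low [ 81  30  32  18 203] [287.4 196.3] [ 0.5271 -0.0929  0.0216]
low [54 39 19 12 60] [252.2 205.3] [0.5016 0.0219 0.0211]
low [42 79 18  4 27] [241.  240.1] [0.3908 0.0607 0.0183]
low [13 80  6  2  8] [205.6 240.6] [0.3926 0.1743 0.0174]
low [25 80 14  2 22] [221.  240.5] [0.3914 0.1248 0.018 ]
lug/boss [57 10 24  8 77] [258.2 174. ] [ 0.6017 -0.0008  0.0313]
lug/boss [30 22 10  5 26] [224.5 183.9] [0.5726 0.1091 0.0317]
lug/boss [ 56  31  35  39 446] [265.8 206. ] [ 0.4967 -0.022   0.0309]
lug/boss [30 52  3  6  9] [221.3 214.9] [0.4722 0.1211 0.0336]
bar [28 18 13  5 49] [223.8 180.1] [0.5792 0.1085 0.0641]
bar [ 2 25  8 13 51] [195.2 190.8] [0.5482 0.2002 0.0613]
bar [25 47  9 13 53] [219.  213.1] [0.475  0.1259 0.0614]
term [ 45  14  47  26 806] [257.1 185.8] [0.5478 0.003  0.1221]
```

View pics/crop1.png

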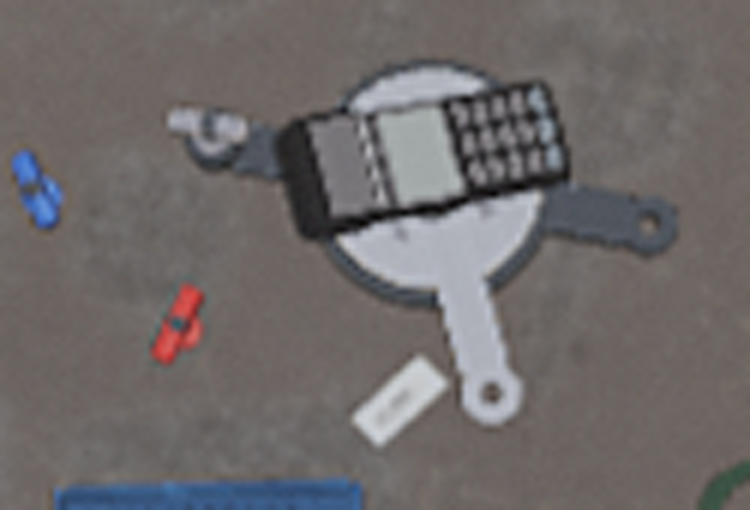

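View pics/crop2.png

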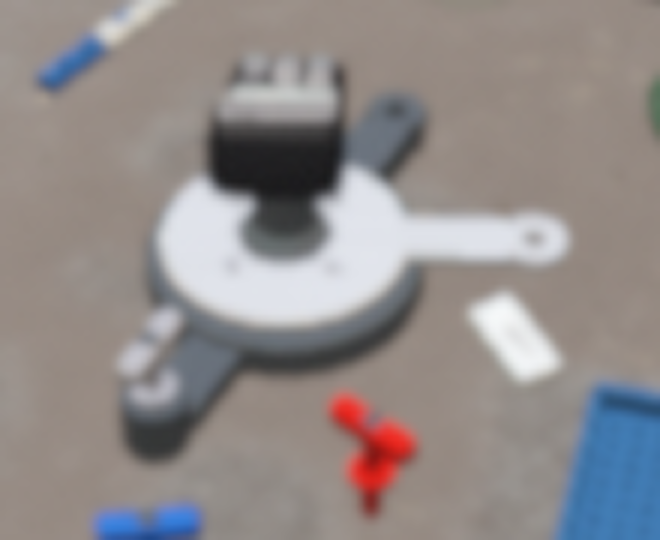

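Both crops agree: the grey pin (T-bar at crop (207,126), top pixel (224,181)) stands in the storage boss. The red and blue ones lie loose on the counter. The lock hole is at crop (650,223) and the lug hole at (491,393).

```bash
python3 - <<'E'
from h import *
c=cam("top")
q=lambda x,y,h: ray(c,(x+.5)/6-.5+190,(y+.5)/6-.5+160,h)
lock=q(650,222,.022); lug=q(491,393,.031); 
f=c["frame"].astype(int)
z=c["P"][...,2]; sub=np.zeros(z.shape,bool); sub[175:186,215:236]=True
m=(z>.05)&(z<.075)&sub; p=c["P"][m][:,:2]; uv=np.argwhere(m)[:,::-1].mean(0)
bar=ray(c,*uv,.065); r=cv2.minAreaRect((p*1000).astype(np.float32))
print("lock",lock,"lug",lug,"bar",bar,r)
b1=q(170,118,.065);b2=q(245,129,.065);print("barends",b1,b2)
C=(lock+bar)/2; print("C",C,"d",np.linalg.norm((lock-bar)[:2]),"lugR",np.linalg.norm((lug-C)[:2]))
a=lambda v:np.arctan2(v[1],v[0])
print("base -y ang",np.degrees(a(lock-bar)),"swivel",a(lug-C)-a(lock-bar))
# terminal outline
T=((z>.085)&(z<.16)); T[:,:230]=0;T[:170]=0;T[215:]=0;T[:,290:]=0
print(cv2.minAreaRect((c["P"][T][:,:2]*1000).astype(np.float32)))
# flange circle: lug height pixels & base edge
from scipy.optimize import least_squares
F=(z>.026)&(z<.036);F[:,:243]=0;F[:,283:]=0;F[:168]=0;F[214:]=0
cs,_=cv2.findContours(F.astype(np.uint8),cv2.RETR_LIST,cv2.CHAIN_APPROX_NONE)
pts=np.array([ray(c,*x[0],.031)[:2] for k in cs for x in k]); dd=np.linalg.norm(pts-C[:2],axis=1); pts=pts[(dd>.05)&(dd<.067)]
fit=least_squares(lambda x:np.linalg.norm(pts-x[:2],axis=1)-.0595,C[:2],loss="soft_l1",f_scale=.002); print("flange fit",fit.x,len(pts))
E
```

```text
lock [ 0.52520089 -0.12668639  0.022     ] lug [ 0.43496913 -0.03774997  0.031     ] bar [0.57918808 0.10829445 0.065     ] ((579.8922119140625, 107.77372741699219), (39.84355545043945, 12.094242095947266), 76.52733612060547)
barends [0.58240438 0.12715813 0.065     ] [0.57522419 0.08766728 0.065     ]
C [ 0.55219449 -0.00919597  0.0435    ] d 0.24110290060451703 lugR 0.12065287053002324
base -y ang -102.93923929581617 swivel -1.1060347365699306
((552.4307250976562, -4.093086242675781), (60.22875213623047, 142.5769805908203), 15.232751846313477)
flange fit [ 0.55241234 -0.00797698] 126
```

Checks hold: the hole-to-hole distance is 241 mm (240 expected), lug radius 120.7 mm, and swivel ≈ -1.106 rad. The axis is at (0.552,-0.009). Next I move over the terminal with tool x at 103.7°.

```bash
cat > go.py <<'E'
import sys
from h import *
x,y,z,a=map(float,sys.argv[1:5]); s=get_state(); M=R.from_quat(s["tcp_rot"]).as_matrix()
d=M.T@(np.array([x,y,z])-s["eef_pos"])*1000
cur=np.degrees(np.arctan2(M[1,0],M[0,0])); print("shift mm",d.round(1),"yaw",round(((cur-a+180)%360)-180,2),"cur",cur.round(2),s["eef_pos"].round(4),"tilt",M[:,2].round(3),"t",s["time"],"open",s["opening"].round(3),"F",s["contact_force"].round(1))
E
python3 -m crank '[[[531,-523,0],-88.7,0],[[531,-523,0],-88.7,0],[[531,-523,0],-88.7,0],[[531,-523,0],-88.7,0],[[531,-523,0],-88.7,0],[[531,-523,0],-88.7,0],[[531,-523,0],-88.7,0],[[531,-523,0],-88.7,0],[[531,-523,0],-88.7,0],[[531,-523,0],-88.7,0]]'
python3 go.py .5522 -.0088 .23 103.7
```

```text
time: 1.25
eef_pos: [0.4286, -0.219, 0.2316]
tcp_rot: [0.634, 0.773, 0.0, 0.0]
contact_force: [0.9, -2.3, 0.0]
opening: 0.999
finger_force: 0.0Traceback (most recent call last):
  File "go.py", line 5, in <module>
    cur=np.degrees(np.arctan2(M[1,0],M[0,0])); print("shift mm",d.round(1),"yaw",round(((cur-a+180)%360)-180,2),"cur",cur.round(2),s["eef_pos"].round(4),"tilt",M[:,2].round(3),"t",s["time"],"open",s["opening"].round(3),"F",s["contact_force"].round(1))
                                                                                                                                                                                                     ^^^^^^^^^^^^^^^^^^
AttributeError: 'float' object has no attribute 'round'
```

```bash
sed -i 's/s\["opening"\].round(3)/round(s["opening"],3)/' go.py
python3 -m crank '[[[0,0,0],0,0],[[0,0,0],0,0]]' >/dev/null
python3 go.py .5522 -.0088 .23 103.7
```

```text
shift mm [183.4 162.1   1.2] yaw -2.63 cur 101.07 [ 0.4284 -0.2199  0.2314] tilt [-0.    -0.001 -1.   ] t 1.45 open 0.998 F [-0.6 -0.3  0.4]
```

```bash

python3 -m crank '[[[183.5,162,1],-2.7,0],[[183.5,162,1],-2.7,0],[[183.5,162,1],-2.7,0],[[183.5,162,1],-2.7,0],[[183.5,162,1],-2.7,0],[[183.5,162,1],-2.7,0],[[183.5,162,1],-2.7,0],[[183.5,162,1],-2.7,0],[[183.5,162,1],-2.7,0]]' >/dev/null
python3 go.py .5522 -.0088 .078 103.7
```

```text
shift mm [  2.9   1.1 152.3] yaw -0.23 cur 103.47 [ 0.5518 -0.0118  0.2303] tilt [-0. -0. -1.] t 2.35 open 1.0 F [-0.3  0.5 -0.2]
```

```bash

python3 -m crank '[[[3,1,40],-0.2,0],[[3,1,80],-0.2,0],[[3,1,115],-0.2,0],[[3,1,140],-0.2,0],[[3,1,152],-0.2,0],[[3,1,152],-0.2,0],[[3,1,152],-0.2,0]]' 
python3 go.py .5522 -.0088 .078 103.7
python3 -m crank '[[[0,0,0],0,60],[[0,0,0],0,90],[[0,0,0],0,110],[[0,0,0],0,130],[[0,0,0],0,150],[[0,0,0],0,150],[[0,0,0],0,150]]' 30
python3 go.py .5522 -.0088 .078 40.3
```

```text
time: 3.05
eef_pos: [0.5534, -0.0076, 0.0797]
tcp_rot: [0.617, 0.787, 0.0, 0.001]
contact_force: [-0.1, -0.5, 0.7]
opening: 0.997
finger_force: 0.0
shift mm [-0.9 -1.4  1.7] yaw 0.09 cur 103.79 [ 0.5534 -0.0076  0.0797] tilt [ 0.002 -0.    -1.   ] t 3.05 open 0.997 F [-0.1 -0.5  0.7]
time: 3.75
eef_pos: [0.5503, -0.0077, 0.0803]
tcp_rot: [0.616, 0.788, -0.003, -0.002]
contact_force: [-10.7, -3.1, 10.8]
opening: 0.652
finger_force: 33.6
shift mm [-1.5  1.6  2.3] yaw 63.65 cur 103.95 [ 0.5503 -0.0077  0.0803] tilt [-0.007 -0.002 -1.   ] t 3.75 open 0.652 F [-10.7  -3.1  10.8]
```

```bash

python3 -m crank '[[[0,-1,0],0,150],[[0,-2,0],0,150],[[0,-3,0],0,150],[[0,-3,0],0,150],[[0,-3,0],0,150]]'
python3 -m crank '[[[0,0,0],-4,150],[[0,0,0],-8,150],[[0,0,0],-12,150],[[0,0,0],-16,150],[[0,0,0],-20,150],[[0,0,0],-20,150]]'
python3 go.py .5522 -.0088 .078 40.3
```

```text
time: 4.25
eef_pos: [0.5504, -0.0077, 0.0801]
tcp_rot: [0.617, 0.787, 0.0, 0.001]
contact_force: [-0.1, -0.5, 7.0]
opening: 0.655
finger_force: 34.3
time: 4.85
eef_pos: [0.5498, -0.008, 0.0801]
tcp_rot: [0.47, 0.883, -0.001, 0.0]
contact_force: [-3.7, -1.0, 9.5]
opening: 0.651
finger_force: 34.5
shift mm [-2.   1.6  2.1] yaw 83.68 cur 123.98 [ 0.5498 -0.008   0.0801] tilt [-0.    -0.001 -1.   ] t 4.85 open 0.651 F [-3.7 -1.   9.5]
```

Turning anticlockwise as wanted (the end angle is 167.1°, so 43° remain). Continuing.

```bash

python3 -m crank '[[[0,0,0],-5,150],[[0,0,0],-10,150],[[0,0,0],-15,150],[[0,0,0],-20,150],[[0,0,0],-25,150],[[0,0,0],-30,150],[[0,0,0],-35,150],[[0,0,0],-40,150],[[0,0,0],-43,150],[[0,0,0],-43,150]]'
python3 -m crank '[[[0,0,0],0,150],[[0,0,0],0,150]]'
python3 go.py .5522 -.0088 .078 167.1
python3 - <<'E'
from h import *
c=cam("top"); cv2.imwrite("pics/crop3.png",cv2.resize(c["frame"][160:245,190:315],None,fx=6,fy=6,interpolation=cv2.INTER_CUBIC))
E
```

```text
time: 5.85
eef_pos: [0.5489, -0.0092, 0.08]
tcp_rot: [0.114, 0.994, -0.002, -0.001]
contact_force: [-9.8, -6.6, 11.4]
opening: 0.648
finger_force: 34.8
time: 6.05
eef_pos: [0.5489, -0.0092, 0.0801]
tcp_rot: [0.114, 0.993, -0.002, -0.001]
contact_force: [-10.6, -7.0, 12.0]
opening: 0.653
finger_force: 34.8
shift mm [-3.1  1.1  2.1] yaw -0.22 cur 166.88 [ 0.5489 -0.0092  0.0801] tilt [-0.002 -0.003 -1.   ] t 6.05 open 0.653 F [-10.6  -7.   12. ]
```

View pics/crop3.png

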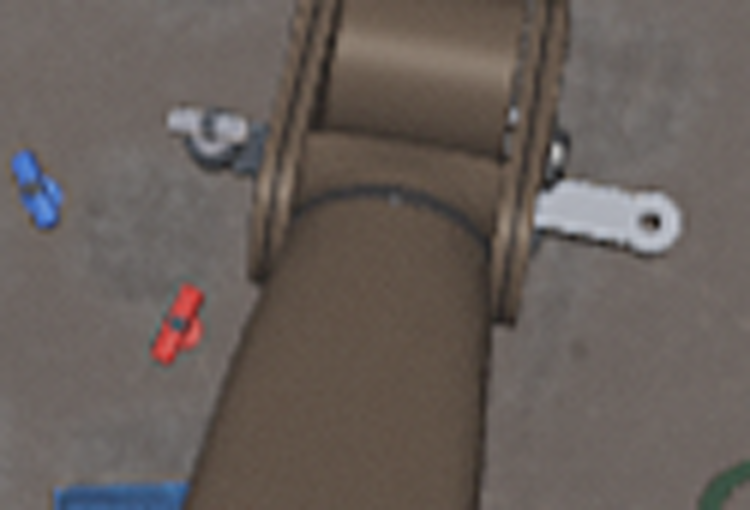

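The lug is now over the lock ear, with the hole at crop (651,222). I'll compare angles precisely.

```bash
python3 - <<'E'
from h import *
c=cam("top")
q=lambda x,y,h: ray(c,(x+.5)/6-.5+190,(y+.5)/6-.5+160,h)
C=np.array([.5522,-.0085]); ang=lambda p:np.arctan2(*(p[:2]-C)[::-1])
res={}
for n,h,x0,y0 in(("crop1",.022,650,222),("crop3",.031,651,222),("crop1",.031,491,393)):
    g=cv2.cvtColor(cv2.imread(f"pics/{n}.png"),cv2.COLOR_BGR2GRAY).astype(float)
    x,y=x0,y0
    yy,xx=np.mgrid[:g.shape[0],:g.shape[1]]
    for _ in range(8):
        d=np.hypot(xx-x,yy-y); ref=np.percentile(g[(d<20)],60)
        w=np.clip(ref-g,0,None)*(d<17); x,y=(w*xx).sum()/w.sum(),(w*yy).sum()/w.sum()
    p=q(x,y,h); print(n,round(x,1),round(y,1),p.round(4),"rad from C",np.linalg.norm(p[:2]-C).round(4),"ang",ang(p).round(4))
E
```

```text
crop1 651.8 216.2 [ 0.5283 -0.1278  0.022 ] rad from C 0.1217 ang -1.7684
crop3 650.4 221.3 [ 0.5243 -0.1262  0.031 ] rad from C 0.1209 ang -1.804
crop1 491.3 392.8 [ 0.4351 -0.0379  0.031 ] rad from C 0.1208 ang -2.8958
```

```bash
python3 - <<'E'
from h import *
c=cam("top"); P0=np.load("/tmp/P.npy"); C=np.array([.5522,-.0085])
frames={"ear0":(P0,.022,(.012,.027)),"lug1":(c["P"],.031,(.016,.036)),"lug0":(P0,.031,(.016,.036)),"boss0":(P0,None,(.012,.036))}
for k,(P,h,(a,b)) in frames.items():
    z=P[...,2]; m=(z>a)&(z<b)
    uv=np.argwhere(m)[:,::-1]; p=np.array([ray(c,u,v,h or .022)[:2] for u,v in uv])-C
    r=np.hypot(*p.T); t=np.arctan2(p[:,1],p[:,0])
    t0={"ear0":-1.8,"lug1":-1.8,"lug0":-2.9,"boss0":1.34}[k]
    for lo,hi in((.08,.105),(.105,.14),(.09,.14)):
        s=(r>lo)&(r<hi)&(abs(t-t0)<.25)
        if s.sum():print(k,lo,hi,s.sum(),"ang",t[s].mean().round(4),"perp mm",((r*np.sin(t-t0))[s].mean()*1000).round(2),"r",r[s].max().round(4))
# colour based outline of eye, from crops
for n,h,x0,y0,br in(("crop1",.022,650,222,0),("crop3",.031,651,222,1)):
    im=cv2.imread(f"pics/{n}.png"); g=cv2.cvtColor(im,cv2.COLOR_BGR2GRAY).astype(float)
    sat=im[...,2].astype(float)-im[...,0]
    pts=[]
    for th in np.radians(np.arange(-80,120,8)):
        rr=np.arange(18,45,.5); px=(x0+rr*np.cos(th)).astype(np.float32); py=(y0+rr*np.sin(th)).astype(np.float32)
        pr=cv2.remap((g if br else sat).astype(np.float32),px[None],py[None],cv2.INTER_LINEAR)[0]
        d=np.abs(np.gradient(cv2.GaussianBlur(pr[None],(9,1),0)[0])); i=d.argmax(); pts.append((px[i],py[i]))
    (cx,cy),ax,_=cv2.fitEllipse(np.array(pts)); p=ray(c,(cx+.5)/6-.5+190,(cy+.5)/6-.5+160,h)[:2]
    print(n,cx,cy,ax,p,"ang",np.arctan2(*(p-C)[::-1]).round(4),np.linalg.norm(p-C).round(4))
E
```

```text
ear0 0.08 0.105 67 ang -1.7864 perp mm 1.22 r 0.1048
ear0 0.105 0.14 65 ang -1.7987 perp mm 0.18 r 0.135
ear0 0.09 0.14 106 ang -1.7952 perp mm 0.5 r 0.135
lug1 0.08 0.105 66 ang -1.8052 perp mm -0.53 r 0.1044
lug1 0.105 0.14 68 ang -1.8036 perp mm -0.4 r 0.1345
lug1 0.09 0.14 107 ang -1.8044 perp mm -0.47 r 0.1345
lug0 0.08 0.105 59 ang -2.9002 perp mm -0.01 r 0.105
lug0 0.105 0.14 62 ang -2.9 perp mm -0.05 r 0.1342
lug0 0.09 0.14 97 ang -2.9 perp mm -0.03 r 0.1342
boss0 0.08 0.105 47 ang 1.3586 perp mm 1.64 r 0.105
boss0 0.105 0.14 40 ang 1.3906 perp mm 5.96 r 0.1361
boss0 0.09 0.14 74 ang 1.371 perp mm 3.57 r 0.1361
crop1 646.1785888671875 223.3256072998047 (59.779170989990234, 63.958900451660156) [ 0.52454514 -0.12460253] ang -1.8046 0.1194
crop3 647.666015625 220.66354370117188 (59.43605041503906, 65.62301635742188) [ 0.52466512 -0.12471717] ang -1.8034 0.1194
```

Lug is aligned to within about 0.007 rad. I relieve the side load, which also gives the axis position in robot coordinates, then open.

```bash

python3 -m crank '[[[1,-1,0],0,150],[[2,-2,0],0,150],[[2.5,-2.5,0],0,150],[[2.5,-2.5,0],0,150],[[2.5,-2.5,0],0,150]]'
python3 go.py .5522 -.0085 .078 166.9
python3 -m crank '[[[0,0,0],0,140],[[0,0,0],0,120],[[0,0,0],0,90],[[0,0,0],0,50],[[0,0,0],0,0],[[0,0,0],0,0],[[0,0,0],0,0]]'
python3 go.py .5522 -.0085 .078 166.9
```

```text
time: 6.7
eef_pos: [0.549, -0.0093, 0.0801]
tcp_rot: [0.114, 0.993, 0.0, 0.003]
contact_force: [3.3, 3.2, 4.3]
opening: 0.652
finger_force: 34.1
shift mm [-2.9  1.5  2.1] yaw -0.04 cur 166.86 [ 0.549  -0.0093  0.0801] tilt [ 0.006 -0.001 -1.   ] t 6.7 open 0.652 F [3.3 3.2 4.3]
time: 7.4
eef_pos: [0.5459, -0.0094, 0.0776]
tcp_rot: [0.115, 0.993, 0.0, -0.001]
contact_force: [-0.4, 0.2, -0.0]
opening: 0.997
finger_force: 0.0
shift mm [-5.9  2.3 -0.4] yaw -0.07 cur 166.83 [ 0.5459 -0.0094  0.0776] tilt [-0.001  0.    -1.   ] t 7.4 open 0.997 F [-0.4  0.2 -0. ]
```

Axis in robot coordinates ≈ (0.5509,-0.0097), so the vision offset is about (-1.3,-1.2) mm. That puts the pin at (0.5786,0.107). I lift and go over the pin.

```bash

python3 -m crank '[[[0,0,-40],0,0],[[0,0,-85],0,0],[[0,0,-120],0,0],[[-5,120,-120],88.8,0],[[-5,120,-120],88.8,0],[[-5,120,-120],88.8,0],[[-5,120,-120],88.8,0],[[-5,120,-120],88.8,0],[[-5,120,-120],88.8,0],[[-5,120,-120],88.8,0]]'
python3 go.py .5786 .107 .15 78
```

```text
time: 8.4
eef_pos: [0.5784, 0.1065, 0.1977]
tcp_rot: [0.59, 0.808, -0.0, -0.0]
contact_force: [-0.0, -0.2, 0.1]
opening: 1.0
finger_force: 0.0
shift mm [ 0.4  0.4 47.7] yaw 29.74 cur 107.74 [0.5784 0.1065 0.1977] tilt [-0.001  0.    -1.   ] t 8.4 open 1.0 F [-0.  -0.2  0.1]
```

```bash

python3 -m crank '[[[0.4,0.4,47],30,0],[[0.4,0.4,47],30,0],[[0.4,0.4,47],30,0],[[0.4,0.4,47],30,0],[[0.4,0.4,47],30,0],[[0.4,0.4,47],30,0]]' >/dev/null
python3 go.py .5786 .107 .040 78
python3 - <<'E'
from h import *
c=cam("side"); cv2.imwrite("pics/side2.png",cv2.resize(c["frame"][150:255,195:315],None,fx=5,fy=5,interpolation=cv2.INTER_CUBIC))
E
```

```text
shift mm [  0.2  -0.2 111.1] yaw 0.17 cur 78.17 [0.5789 0.1068 0.1511] tilt [-0.  0. -1.] t 9.0 open 1.0 F [-0.3 -0.5  1.2]
```

View pics/side2.png

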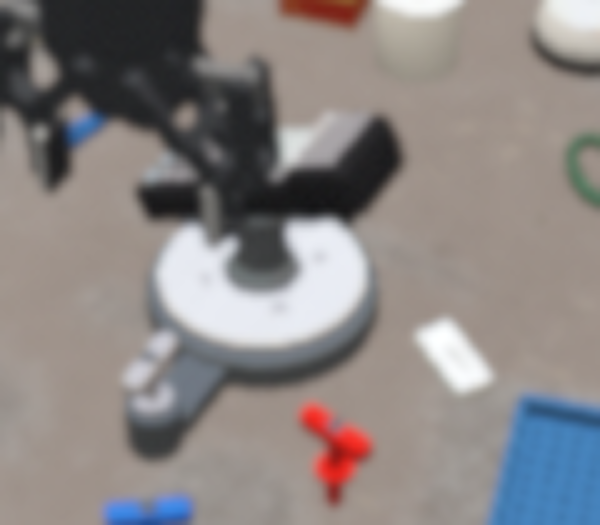

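The terminal faces away from the robot and the pin still stands in the boss at (150,370), with the gripper above it. I descend and grip.

```bash

python3 -m crank '[[[0,0,40],0,0],[[0,0,75],0,0],[[0,0,95],0,0],[[0,0,105],0,0],[[0,0,111],0,0],[[0,0,111],0,100],[[0,0,111],0,140],[[0,0,111],0,170],[[0,0,111],0,200],[[0,0,111],0,225]]' 40
python3 -m crank '[[[0,0,0],0,255],[[0,0,0],0,255],[[0,0,0],0,255],[[0,0,0],0,255]]'
python3 go.py .5786 .107 .040 78
```

```text
time: 10.05
eef_pos: [0.5794, 0.1069, 0.041]
tcp_rot: [0.777, 0.63, 0.0, 0.0]
contact_force: [-0.0, 0.6, 0.9]
opening: 0.143
finger_force: 2.1
time: 10.45
eef_pos: [0.5794, 0.1069, 0.0409]
tcp_rot: [0.777, 0.63, 0.0, 0.0]
contact_force: [-0.5, -0.3, 3.9]
opening: 0.132
finger_force: 41.4
shift mm [-0.  -0.8  0.9] yaw 0.09 cur 78.09 [0.5794 0.1069 0.0409] tilt [ 0.001  0.    -1.   ] t 10.45 open 0.132 F [-0.5 -0.3  3.9]
```

```bash

python3 -m crank '[[[0,0,-10],0,255],[[0,0,-25],0,255],[[0,0,-45],0,255],[[0,0,-80],0,255],[[0,0,-120],0,255],[[0,0,-160],0,255],[[0,0,-185],0,255],[[0,0,-185],0,255],[[0,0,-185],0,255]]'
python3 go.py .5786 .107 .226 78
python3 - <<'E'
from h import *
c=cam("top"); C=np.array([.5522,-.0085]); z=c["P"][...,2]
m=(z>.016)&(z<.036); uv=np.argwhere(m)[:,::-1]; p=np.array([ray(c,u,v,.031)[:2] for u,v in uv])-C
r=np.hypot(*p.T); t=np.arctan2(p[:,1],p[:,0])
for lo,hi in((.08,.105),(.105,.14)):
    s=(r>lo)&(r<hi)&(abs(t+1.8)<.25); print(s.sum(),t[s].mean())
s=cam("side"); a=cv2.resize(c["frame"][160:245,190:315],None,fx=4,fy=4,interpolation=cv2.INTER_CUBIC); b=cv2.resize(s["frame"][120:255,200:300],(252,340),interpolation=cv2.INTER_CUBIC)
cv2.imwrite("pics/c4.png",np.hstack([a,b]))
E
```

```text
time: 11.35
eef_pos: [0.5787, 0.1068, 0.2258]
tcp_rot: [0.777, 0.63, 0.0, 0.0]
contact_force: [0.1, -0.2, -1.5]
opening: 0.13
finger_force: 40.8
shift mm [ 0.1 -0.1 -0.2] yaw 0.09 cur 78.09 [0.5787 0.1068 0.2258] tilt [ 0.  0. -1.] t 11.35 open 0.13 F [ 0.1 -0.2 -1.5]
64 -1.8079733573818169
72 -1.8022904907800177
```

View pics/c4.png

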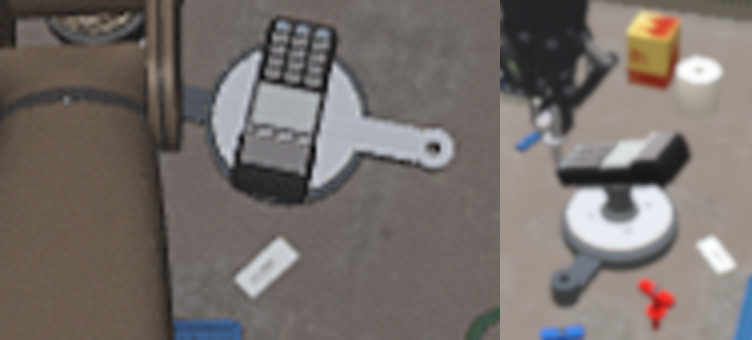

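The lug stays aligned, with its hole at (435,148) in the left crop. The boss is empty and the pin is in the gripper. I move it over to the lock hole.

```bash

python3 -m crank '[[[-50,-1,0],0,255],[[-100,-3,0],0,255],[[-150,-4,0],0,255],[[-200,-5,0],0,255],[[-240,-6,0],0,255],[[-240,-6,0],0,255],[[-240,-6,0],0,255],[[-240,-6,0],0,255],[[-240,-6,0],0,255]]'
python3 go.py .5233 -.1267 .226 78
```

```text
time: 12.35
eef_pos: [0.5236, -0.1253, 0.2247]
tcp_rot: [0.776, 0.631, -0.0, -0.001]
contact_force: [0.4, -0.0, -0.6]
opening: 0.135
finger_force: 40.8
shift mm [-1.4 -0.  -1.3] yaw 0.2 cur 78.2 [ 0.5236 -0.1253  0.2247] tilt [-0.001  0.001 -1.   ] t 12.35 open 0.135 F [ 0.4 -0.  -0.6]
```

```bash

python3 -m crank '[[[-0.5,0,50],0,255],[[-0.5,0,95],0,255],[[-0.5,0,125],0,255],[[-0.5,0,145],0,255],[[-0.5,0,145],0,255],[[-0.5,0,145],0,255]]'
python3 go.py .5234 -.1267 .041 78
python3 - <<'E'
from h import *
s=cam("side"); t=cam("top"); a=cv2.resize(s["frame"][140:230,215:315],(400,360),interpolation=cv2.INTER_CUBIC);b=cv2.resize(t["frame"][155:245,240:340],(400,360),interpolation=cv2.INTER_CUBIC)
cv2.imwrite("pics/c5.png",np.hstack([a,b]))
E
```

```text
time: 12.95
eef_pos: [0.5239, -0.1264, 0.0806]
tcp_rot: [0.776, 0.63, -0.0, -0.0]
contact_force: [0.6, -0.9, -0.7]
opening: 0.127
finger_force: 40.8
shift mm [-0.4 -0.4 39.6] yaw 0.17 cur 78.17 [ 0.5239 -0.1264  0.0806] tilt [-0.  0. -1.] t 12.95 open 0.127 F [ 0.6 -0.9 -0.7]
```

View pics/c5.png

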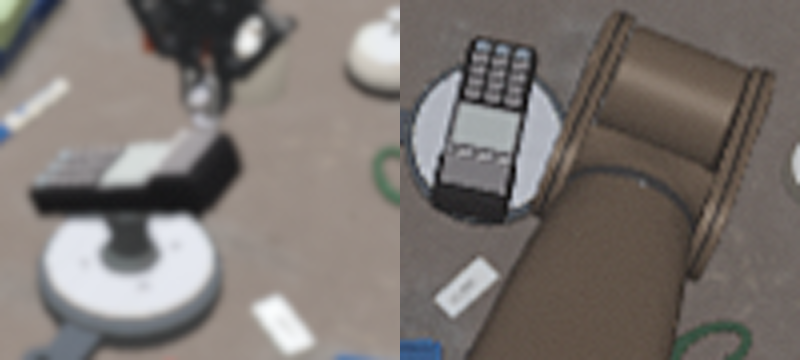

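Both views hide the pin (side: behind the terminal at (205,95); top: under the wrist), so I descend by feel.

```bash

python3 -m crank '[[[-0.3,-0.3,4],0,255],[[-0.3,-0.3,8],0,255],[[-0.3,-0.3,11],0,255],[[-0.3,-0.3,14],0,255],[[-0.3,-0.3,16],0,255],[[-0.3,-0.3,16],0,255]]'
python3 go.py .5234 -.1267 .041 78
```

```text
time: 13.65
eef_pos: [0.5228, -0.1274, 0.0638]
tcp_rot: [0.777, 0.63, -0.0, -0.0]
contact_force: [-0.7, 0.3, -0.5]
opening: 0.13
finger_force: 40.8
shift mm [ 0.8  0.5 22.8] yaw 0.08 cur 78.08 [ 0.5228 -0.1274  0.0638] tilt [-0.001  0.    -1.   ] t 13.65 open 0.13 F [-0.7  0.3 -0.5]
```

```bash

python3 -m crank '[[[0.2,0,2],0,255],[[0.2,0,4],0,255],[[0.2,0,6],0,255],[[0.2,0,8],0,255],[[0.2,0,8],0,255],[[0.2,0,8],0,255]]'
python3 go.py .5234 -.1267 .041 78
```

```text
time: 14.25
eef_pos: [0.5231, -0.1272, 0.0562]
tcp_rot: [0.777, 0.63, -0.0, -0.0]
contact_force: [0.9, -0.4, -1.8]
opening: 0.131
finger_force: 40.7
shift mm [ 0.5  0.2 15.2] yaw 0.08 cur 78.08 [ 0.5231 -0.1272  0.0562] tilt [-0.  0. -1.] t 14.25 open 0.131 F [ 0.9 -0.4 -1.8]
```

Going in freely.

```bash

python3 -m crank '[[[0.2,0,2],0,255],[[0.2,0,4],0,255],[[0.2,0,6],0,255],[[0.2,0,8],0,255],[[0.2,0,10],0,255],[[0.2,0,12],0,255],[[0.2,0,12],0,255],[[0.2,0,12],0,255]]'
python3 go.py .5234 -.1267 .041 78
```

```text
time: 15.05
eef_pos: [0.5237, -0.1272, 0.0444]
tcp_rot: [0.777, 0.63, 0.0, 0.001]
contact_force: [4.0, 0.1, -1.3]
opening: 0.134
finger_force: 40.5
shift mm [ 0.4 -0.4  3.4] yaw 0.07 cur 78.07 [ 0.5237 -0.1272  0.0444] tilt [ 0.001 -0.    -1.   ] t 15.05 open 0.134 F [ 4.   0.1 -1.3]
```

```bash

python3 -m crank '[[[0,0.6,0],0,255],[[0,0.8,1],0,255],[[0,0.8,2],0,255],[[0,0.8,3],0,255],[[0,0.8,4],0,255],[[0,0.8,4.5],0,255],[[0,0.8,4.5],0,255]]'
python3 go.py .5234 -.1267 .041 78
```

```text
time: 15.75
eef_pos: [0.5242, -0.1273, 0.0408]
tcp_rot: [0.777, 0.63, -0.0, -0.0]
contact_force: [1.0, 1.7, 7.1]
opening: 0.13
finger_force: 41.6
shift mm [ 0.4 -0.9 -0.2] yaw 0.09 cur 78.09 [ 0.5242 -0.1273  0.0408] tilt [-0.  0. -1.] t 15.75 open 0.13 F [1.  1.7 7.1]
```

The collar is seated: 7 N upward at TCP z 0.0408, the same height as at the pick. I open, lift and check.

```bash

python3 -m crank '[[[0,0,0],0,235],[[0,0,0],0,200],[[0,0,0],0,150],[[0,0,0],0,80],[[0,0,0],0,0],[[0,0,0],0,0],[[0,0,0],0,0],[[0,0,0],0,0]]'
python3 -m crank '[[[0,0,-20],0,0],[[0,0,-50],0,0],[[0,0,-90],0,0],[[0,0,-130],0,0],[[0,0,-170],0,0],[[-50,0,-190],0,0],[[-100,0,-190],0,0],[[-150,0,-190],0,0],[[-190,0,-190],0,0],[[-190,0,-190],0,0]]'
python3 - <<'E'
from h import *
c=cam("top"); C=np.array([.5522,-.0085]); z=c["P"][...,2]
m=(z>.05)&(z<.075); m[:,:285]=0;m[:,315:]=0;m[:185]=0;m[210:]=0
uv=np.argwhere(m)[:,::-1]; print(len(uv),"bar top z",np.median(z[m]),ray(c,*uv.mean(0),.065), "expect vision lock .5245,-.1251")
m=(z>.016)&(z<.036); uv=np.argwhere(m)[:,::-1]; p=np.array([ray(c,u,v,.031)[:2] for u,v in uv])-C
r=np.hypot(*p.T); t=np.arctan2(p[:,1],p[:,0]); s=(r>.08)&(r<.1)&(abs(t+1.8)<.25); print(s.sum(),"lug ang",t[s].mean())
s=cam("side")
cv2.imwrite("pics/c6.png",np.hstack([cv2.resize(x,(400,360),interpolation=cv2.INTER_CUBIC) for x in(s["frame"][140:230,215:315],c["frame"][155:245,230:330])]))
E
```

```text
time: 16.55
eef_pos: [0.524, -0.1272, 0.0398]
tcp_rot: [0.777, 0.63, -0.0, -0.0]
contact_force: [0.0, 0.6, 0.4]
opening: 1.001
finger_force: 0.0
time: 17.55
eef_pos: [0.4834, -0.3178, 0.2299]
tcp_rot: [0.778, 0.628, -0.001, 0.001]
contact_force: [0.9, -0.1, -0.4]
opening: 1.002
finger_force: 0.0
55 bar top z 0.06421293512913029 [ 0.52476043 -0.12535887  0.065     ] expect vision lock .5245,-.1251
53 lug ang -1.80376675523394
```

View pics/c6.png

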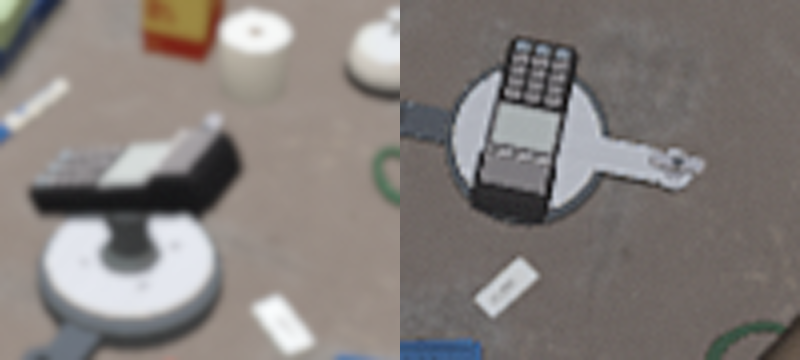

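The right crop shows the pin standing in the lug eye at (680,163). Its bar top is at 64 mm (65 when home) and it sits on the lock hole within 1 mm, so I hand in.

```bash
python3 -m crank '[[[0,0,0],0,0],[[0,0,0],0,0]]' >/dev/null; python3 -c "
from plant import ctrl; print(ctrl.sign_off())"
```

```text
the job is handed in; nothing more can be done
None
```

The terminal faces the customers and the pin is home through lug and lock ear (lug angle within about 0.01 rad, bar top 64 mm against 65 mm expected); I handed the job in at about 18 s, and sign-off returned no verdict.

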